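# Unclip the hold-down bar and lay it over the spice rack

## Robot

A 7-joint arm with a two-finger parallel gripper is mounted at the origin on a cart in front of the work surface, level with it; the furniture and walls round the work are solid. World frame = base frame: x ahead of the robot, y to its left, z up, the work surface at z = 0. Lengths are in mm, angles in rad, forces in N, time in s.
With the tool pointing down it reaches from about 425 to 1025 mm from the base axis. Payload 9.4 kg.
Tool frame: the origin (TCP) lies at the very end of the fingers, on their centre line; the grasp point (between the pads) lies 19 mm behind it; z points along the fingers, y is the line along which they close (so a half turn about z gives the same grasp; the last joint's range is limited). The gripper opens to 93 mm and grips with 3 to 60 N. Pads are 15 mm wide; open, the fingers measure 128 mm over their backs; the gripper's body (75 mm by 188 mm) begins 65 mm behind the grasp point.
Start: joints at [-1.279, 0.599, -0.003, 1.599, 0.002, 0.943, -0.08], TCP at [261.364, 676.249, 218.618] pointing down, gripper open.
Joint ranges: [-2.57, 2.57], [-0.35, 1.97], [-1.29, 1.29], [0.11, 2.56], [-1.05, 4.19], [0.11, 1.86], [-2.63, 2.63]. Speed limits (rad/s): [2.22, 2.22, 3.01, 3.01, 3.14, 3.14, 3.14].

## Interface

Orientations are given as [roll, pitch, yaw] about the fixed x, y, z axes, in that order (R = Rz(yaw) Ry(pitch) Rx(roll)).
In Python, from workcell import arm, fingers, planner, cams, sign_off gives the robot as it stands. Calls block until the motion is done:
- arm.move_to(position, orientation): joint-space move of the TCP to a pose.
- arm.servo_line(position, speed=150, frame=None, stop_force=None): straight line of the TCP; frame=None keeps the orientation; speed is the mean speed in mm/s. With stop_force (N) it stops when the force on the tool has changed by that much, and returns True; else False.
- arm.movej(angles): joint-space move.
- fingers.move_gripper(opening): finger opening in mm; the grip force is fixed at half the most; returns when the fingers have stopped.
- arm.wait(seconds).
- planner.solve_ik(position, orientation): joint angles nearest the present ones, or None.
- cams.snapshot(name): name is "scene" or "side" or "wrist"; returns (picture, depth): 480x640x3 uint8, red, green, blue; 480x640 float32, mm along the optical axis (not along the pixel's ray), 0 where there is no reading.
- cams.camera_params(name): a dict with "fx", "fy", "cx", "cy" (pixels), "k1" (the pictures are not rectified: a ray, as slopes to the right and down, at radius r is drawn at 1 + k1 r^2 times it, then the intrinsics apply), "rvec" (rotation vector, rad) and "tvec" (3), from world to camera coordinates, as OpenCV has them; the wrist camera has in their place "hand_eye" (4x4, takes a point from camera to tool coordinates, whose origin is the TCP and whose axes are the flange's). Camera axes: x right, y down, z forward; pixel columns grow to the right and rows downward; lengths in mm; the calibration is good to about 2 mm. A picture is of the moment at which its call begins: read the wrist's pose just before it. camera_params takes no time and is no camera call.
A pose or a line that the arm cannot do raises arm.MotionError and nothing moves.
- sign_off(): hands the job in; it is judged then, once.
Readings, each from a call of its own:
- arm.current_clock(): time.
- arm.current_q(): joint angles.
- arm.current_dq(): joint speeds.
- arm.current_effort(): joint torques, N m.
- arm.current_eef_pos(): TCP position.
- arm.current_tool_rot(): TCP orientation.
- arm.current_ft_force(): force on the tool from outside, world axes, zero at the start.
- arm.current_moment(): the same for the moment, N m.
- arm.current_gripper_width(): finger opening in mm.
- arm.current_gripper_force(): force on a finger pad.
Only numpy, scipy, OpenCV 4.12 (cv2) and the standard library are available. Lean on these libraries where they do the work, as an engineer would, in place of code of your own. Each camera call takes 0.05 s, during which the arm holds its last target. There are 200 camera calls.

## Task

The spice rack's steel hold-down bar is clipped into its grey parking dock on the worktop: pinch the two spring buttons on its head together to free the catch and lift it out. Then lay it across the rack over the jars and shaker, centred and level with each end down in the notch of an end cheek, keeping hold of it until it rests in both notches, and let go. Leave the jars and the shaker standing in the rack.

Things in the scene. Friction and masses are not known exactly. Their poses are not given: they have to be found in the camera images.
- bar: loose hold-down bar, 0.2 to 0.33 kg: steel beam 200 mm long (own y), 24 wide (x), 12 thick, with a black head 44 x 26 mm in its middle, top 47 mm above the beam's underside. A spring button on each long side of the head (own +x, -x). Catch tongues hang to 16 mm below the beam. Origin: centre of the beam's underside; z up. A half turn makes no difference
- pinch (a point): point in the bar's head midway between the two button faces, 30 mm above the bar's origin; own axes as the bar's. Pinching the buttons here (along own x) frees the bar and is also the grip to carry it by. Two black cross feet (x -28 to 28, y 18 to 26 mm either side, 5 mm thick) lie under the head's ends
- button_a (a joint): ribbed grey button on the bar's +x side, travel in m: 0 = out (locked), 0.008 = fully in. Face 30 mm long (y), 24 high, centred 30 mm above the beam's underside. The two faces are 50 mm apart when out, 34 mm pinched fully. Spring 2 N at first, 8 N fully in. Its tongue moves with it: out, it hooks 5 mm under the dock's lip; press fully to clear the lip by 3 mm
- button_b (a joint): the same for the other button, on the bar's own -x side
- dock: parking dock, fixed: grey plate 110 x 100 mm with two raised rails 68 mm long (own y), whose inward lips (40 mm apart, tops 28 mm above the worktop) hold the bar's tongues down. The bar is parked centrally on the lips, beam along the dock's y, underside 28 mm above the worktop. Origin: centre of the underside, on the worktop; z up
- rack: fixed wooden spice rack: tray 80 (own x) x 192 mm (own y) with low rims and two end cheeks, 14 mm thick, 74 wide, centred at own y = +82 and -82 mm. Each has an open notch in its top, 31 mm wide (x), centred on x = 0, floor 122 mm above the worktop, side prongs 14 mm higher. The bar lies along y on both floors, ends 11 mm past the cheeks. Origin: centre of the underside; z up
- jar_1: loose spice jar, 45 mm across, 106 mm tall, standing on the rack's tray (its underside 8 mm above the worktop) in the -y place (own y about -50 mm of the rack); origin: centre of its underside
- shaker: loose salt shaker with a steel top, 44 mm across, 90 mm tall, standing on the rack's tray (its underside 8 mm above the worktop) in the middle place; origin: centre of its underside
- jar_2: loose spice jar, 45 mm across, 106 mm tall, standing on the rack's tray (its underside 8 mm above the worktop) in the +y place (own y about +50 mm of the rack); origin: centre of its underside

How it is judged:
By the outcome, as a careful person would: the job done as asked, in the order asked, and still so for the second after the job is handed in, with the robot touching nothing.
It also fails if it takes over 45 s, if anything falls off the work surface, if the arm or the gripper's body presses on something with over 40 N, if the wrist force passes 120 N, or if a joint passes its speed limit or range.

## Working session

There is one attempt and no reset: what is moved stays moved. The work goes in short steps, each a Python script; the robot and the scene stay as the last script left them, time stands still between calls to the robot, and variables do not carry over. Pictures are saved under pics/ and viewed, at most 10 in all, crops included, and the job is handed in when it is done.

```bash
ls; mkdir -p pics; python3 - <<'E'
from workcell import arm, cams
import cv2, numpy as np
for n in("scene","side"):
    p,d=cams.snapshot(n); cv2.imwrite(f"pics/{n}0.png",p[:,:,::-1]); np.savez(f"{n}0.npz",p=p,d=d); print(n,cams.camera_params(n))
print(cams.camera_params("wrist"),arm.current_tool_rot(),arm.current_clock())
E
```

```text
pics
scene {'fx': 524.06015996606, 'fy': 524.06015996606, 'cx': 319.2191621635369, 'cy': 246.98338323206934, 'k1': 0.043491745598542214, 'rvec': array([ 0.95253207, -2.28060067,  1.22723707]), 'tvec': array([356.36278175, 235.57257217, 733.54435345])}
side {'fx': 586.5113506093172, 'fy': 586.5113506093172, 'cx': 320.05324898393417, 'cy': 242.58756334361493, 'k1': -0.04996399458247804, 'rvec': array([ 2.10335098, -1.69535099,  0.4347033 ]), 'tvec': array([-64.93733644, 461.68473198, 944.54776215])}
{'fx': 387.77508871748364, 'fy': 387.77508871748364, 'cx': 324.21030513920806, 'cy': 237.92580869277793, 'k1': 0.013406332068355724, 'hand_eye': array([[ 5.19694764e-04, -9.65768170e-01, -2.59406192e-01,
         7.19959940e+01],
       [ 9.99999632e-01,  6.79024619e-04, -5.24605019e-04,
         1.41712547e-01],
       [ 6.82790020e-04, -2.59405824e-01,  9.65768167e-01,
        -1.65577614e+02],
       [ 0.00000000e+00,  0.00000000e+00,  0.00000000e+00,
         1.00000000e+00]])} [-3.14019185e+00  1.42042466e-04  2.77287255e+00] 0.1
```

View pics/scene0.png

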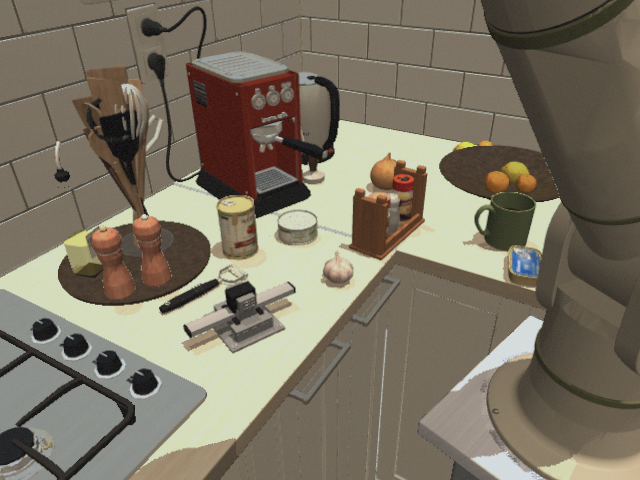

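View pics/side0.png

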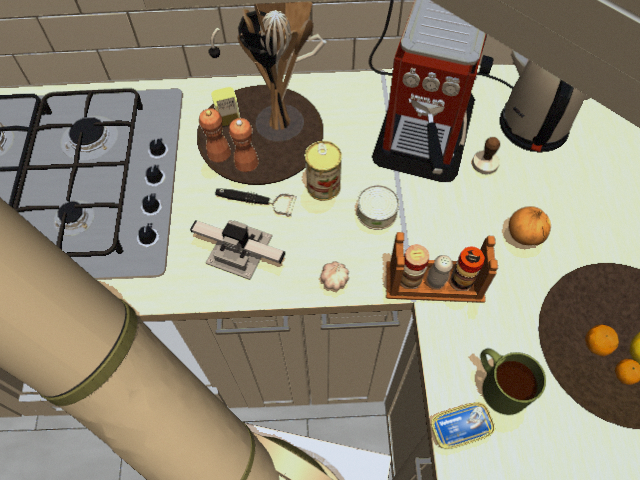

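The scene view shows the dock with the bar at about (240,315) and the rack at (390,215). In the side view they are at (238,245) and (440,270). I'll locate both roughly from depth, then look closer with the wrist camera.

```bash
cat > h.py <<'E'
import numpy as np, cv2
from scipy.spatial.transform import Rotation as Ro
from workcell import arm, fingers, planner, cams, sign_off
def cam(n, pose=None):
    c=cams.camera_params(n); K=np.array([[c['fx'],0,c['cx']],[0,c['fy'],c['cy']],[0,0,1]]); D=np.array([c['k1'],0,0,0.])
    if n!='wrist': R=cv2.Rodrigues(c['rvec'])[0]; t=c['tvec']
    else:
        T=np.eye(4); T[:3,:3]=Ro.from_euler('xyz',pose[1]).as_matrix(); T[:3,3]=pose[0]
        M=np.linalg.inv(T@c['hand_eye']); R=M[:3,:3]; t=M[:3,3]
    return K,D,R,t
def ray(C,px):
    K,D,R,t=C; s=cv2.undistortPoints(np.array(px,float).reshape(-1,1,2),K,D)[:,0]
    return -R.T@t, np.c_[s,np.ones(len(s))]@R
def onz(C,px,z):
    o,d=ray(C,px); return o+d*((z-o[2])/d[:,2])[:,None]
def cloud(C,d):   # HxWx3 world
    v,u=np.mgrid[:480,:640]; o,r=ray(C,np.c_[u.ravel(),v.ravel()]); return (o+r*d.reshape(-1,1)).reshape(480,640,3)
def proj(C,P):
    K,D,R,t=C; return cv2.projectPoints(np.array(P,float).reshape(-1,1,3),cv2.Rodrigues(R)[0],t,K,D)[0][:,0]
def tri(obs):     # [(C,px)]
    A=np.zeros((3,3));b=np.zeros(3)
    for C,p in obs:
        o,d=ray(C,p);d=d[0]/np.linalg.norm(d);M=np.eye(3)-np.outer(d,d);A+=M;b+=M@o
    X=np.linalg.solve(A,b); return X,[np.round(proj(C,X)[0]-p,1) for C,p in obs]
def snap(n,tag):
    pose=(np.array(arm.current_eef_pos()),np.array(arm.current_tool_rot())); p,d=cams.snapshot(n)
    cv2.imwrite(f"pics/{tag}.png",p[:,:,::-1]); np.savez(tag+".npz",p=p,d=d,pos=pose[0],rot=pose[1]); return p,d
def load(tag,n):
    f=np.load(tag+'.npz'); return f['p'],f['d'],cam(n,(f['pos'],f['rot']) if n=='wrist' else None)
E
python3 - <<'E'
from h import *
np.set_printoptions(precision=1,suppress=True)
for n,pts in(("scene",[(188,330),(293,288),(240,290),(265,335),(371,195),(408,166),(403,180)]),("side",[(197,226),(280,258),(236,230),(238,268),(398,240),(490,240),(470,253),(416,252)])):
    f=np.load(n+"0.npz"); C=cam(n); P=cloud(C,f['d'])
    print(n); [print(p,P[p[1],p[0]]) for p in pts]
E
```

```text
scene
(188, 330) [493.6 305.8  40.1]
(293, 288) [455.7 116.9  40.7]
(240, 290) [480.1 209.9  74.2]
(265, 335) [427.7 205.9   6.8]
(371, 195) [ 498.8 -135.6  113.9]
(408, 166) [ 678.1 -502.1    1. ]
(403, 180) [ 495.  -233.4  114.3]
side
(197, 226) [496.6 297.3  37.1]
(280, 258) [459.  113.9  41.1]
(236, 230) [486.  207.1  70.5]
(238, 268) [436.8 197.5   6.2]
(398, 240) [ 490.7 -102.7  136.8]
(490, 240) [ 526.5 -264.5  134.9]
(470, 253) [ 506.3 -235.5  111.2]
(416, 252) [ 487.9 -139.   110.9]
```

```bash
python3 - <<'E'
from h import *
np.set_printoptions(precision=2,suppress=True)
for b,x,y in((-.2,478,208),(.22,508,-184)):
    for s in(1,-1): 
        for z in (39,160,260): print(b,s,z,planner.solve_ik([x,y,z],[np.pi,0,b+s*np.pi/2]))
E
```

```text
-0.2 1 39 [-0.64  0.65  0.18  2.21 -0.36  0.31 -0.35]
-0.2 1 160 [-0.76  0.46  0.34  2.14 -0.27  0.59 -0.43]
-0.2 1 260 [-0.85  0.32  0.43  2.03 -0.18  0.82 -0.51]
-0.2 -1 39 [-0.28  0.66 -0.35  2.18  0.6   0.39  1.82]
-0.2 -1 160 [-0.19  0.47 -0.46  2.1   0.34  0.64  2.06]
-0.2 -1 260 [-0.19  0.33 -0.42  2.    0.18  0.85  2.22]
0.22 1 39 [ 0.22  0.66  0.03  2.16 -0.05  0.33  0.52]
0.22 1 160 [-0.06  0.49  0.43  2.1  -0.34  0.62  0.83]
0.22 1 260 [-0.25  0.39  0.68  2.   -0.32  0.86  0.83]
0.22 -1 39 [-0.11  0.73  0.54  2.18 -0.88  0.46 -1.79]
0.22 -1 160 [-0.43  0.73  1.11  2.12 -0.89  0.88 -1.7 ]
0.22 -1 260 [-0.49  0.54  1.12  2.02 -0.6   0.97 -1.98]
```

```bash
python3 - <<'E'
from h import *
np.set_printoptions(precision=2,suppress=True)
o=[np.pi,0,-.2+np.pi/2]
arm.move_to([520,230,150],o); arm.wait(.3); snap('wrist','b1'); print(arm.current_clock())
arm.servo_line([440,190,150]); arm.wait(.3);snap('wrist','b2'); print(arm.current_clock())
o=[np.pi,0,.22+np.pi/2]
arm.move_to([540,-160,225],o); arm.wait(.3);snap('wrist','r1'); print(arm.current_clock())
arm.servo_line([470,-200,225]); arm.wait(.3);snap('wrist','r2'); print(arm.current_clock(), arm.current_q())
E
```

```text
2.3333
3.4333
5.175
6.2083 [ 0.12  0.34  0.22  2.09 -0.11  0.72  0.64]
```

View pics/b1.png

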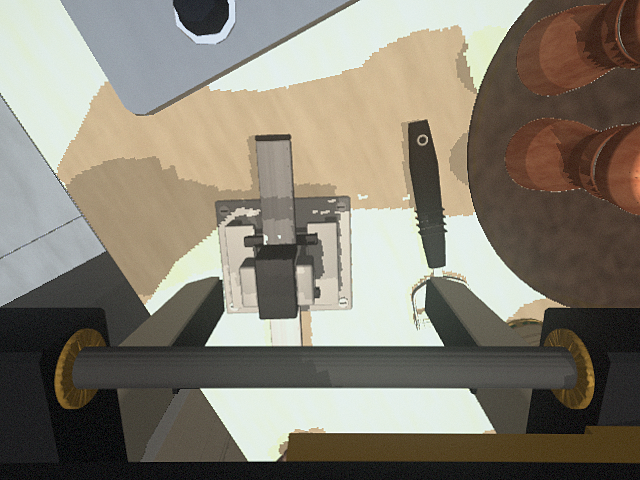

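View pics/b2.png

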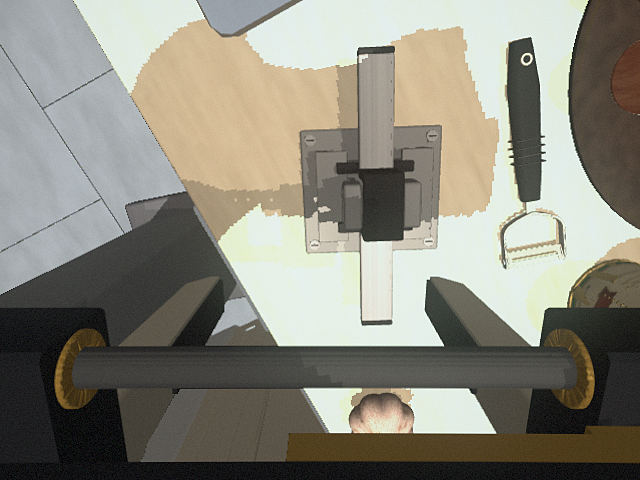

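View pics/r1.png

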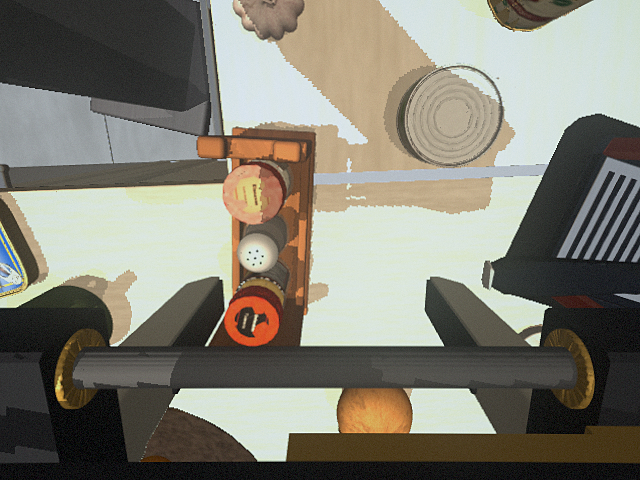

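View pics/r2.png

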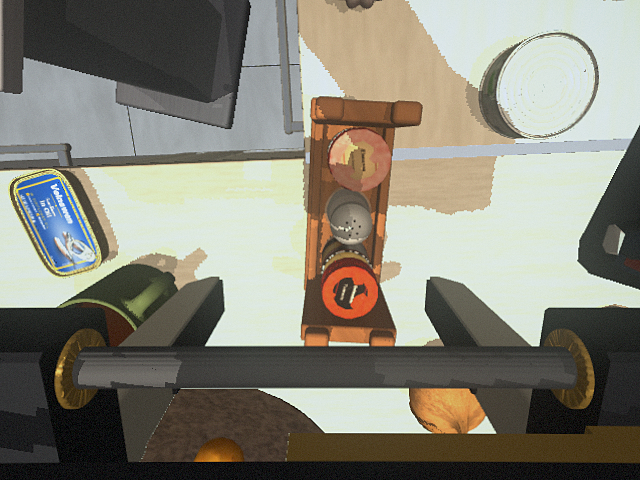

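In b1 and b2 the bar's far end is at (274,136) and (377,48), and its head is at (278,255) and (383,180). In r2 all four cheek prongs are visible: far ones at (325,105) and (408,110), near ones at (316,333) and (380,335). The jars are standing. Next I'll fit the depth points and check them by triangulation.

```bash
cat > fit.py <<'E'
from h import *
np.set_printoptions(precision=1,suppress=True)
def sel(tag,n,c,r,z0,z1):
    p,d,C=load(tag,n); P=cloud(C,d); ok=(d>0)&(np.hypot(P[...,0]-c[0],P[...,1]-c[1])<r)&(P[...,2]>z0)&(P[...,2]<z1)
    return P[ok]
def rect(Q):
    c,s,a=cv2.minAreaRect(Q[:,:2].astype(np.float32)); return np.array(c),np.array(s),a
E
python3 - <<'E'
from fit import *
for t,n in(('b1','wrist'),('b2','wrist'),('scene0','scene'),('side0','side')):
    Q=sel(t,n,(478,208),115,33,46); print(t,'beam',len(Q),*rect(Q),'z',np.median(Q[:,2]))
    Q=sel(t,n,(478,208),40,68,85); print('   head',len(Q),*rect(Q),'z',np.median(Q[:,2]))
    Q=sel(t,n,(478,208),85,3,9); print('   plate',len(Q),*rect(Q),'z',np.median(Q[:,2]))
for t,n in(('r1','wrist'),('r2','wrist'),('scene0','scene'),('side0','side')):
    Q=sel(t,n,(508,-184),125,129,145)
    lab=np.zeros(len(Q),int); 
    im=np.zeros((300,300),np.uint8); ij=(Q[:,:2]-(358,-334)).astype(int); im[ij[:,0],ij[:,1]]=1; im=cv2.dilate(im,np.ones((5,5)))
    k,L=cv2.connectedComponents(im); l=L[ij[:,0],ij[:,1]]
    for i in range(1,k):
        q=Q[l==i]
        if len(q)>15: print(t,len(q),*rect(q),'z',np.percentile(q[:,2],[10,50,90]))
W={t:load(t,'wrist')[2] for t in('b1','b2','r1','r2')}
for nm,a,pa,b,pb in(('beam far','b1',(274,137),'b2',(377,49)),('head top far edge mid','b1',(278,247),'b2',(383,171)),('jar1?','r1',(253,194),'r2',(360,159)),('red','r1',(252,320),'r2',(350,291))):
    print(nm,*tri([(W[a],pa),(W[b],pb)]))
E
```

```text
b1 beam 4772 [486.4 226.1] [ 53.7 166.4] 1.2773516178131104 z 39.438304259859336
   head 3748 [482.7 209.5] [44.5 49.7] 80.2616958618164 z 73.90479117457535
   plate 4685 [482.6 209.2] [100.5 110. ] 80.77127075195312 z 5.4875083979027295
b2 beam 7180 [481.9 208.7] [200.9  54.4] 80.30540466308594 z 39.416297114400976
   head 4366 [482.3 209.5] [44.1 49.5] 80.15681457519531 z 73.9056221291779
   plate 5650 [482.4 209.2] [100.  109.9] 80.65636444091797 z 5.464064181678481
scene0 beam 1192 [478.5 209.5] [201.   50.2] 75.8575668334961 z 38.8671349306955
   head 412 [482.1 208.2] [43.8 51.8] 80.9275131225586 z 73.28031580272659
   plate 853 [468.6 218.1] [133.5 108.4] 56.15575408935547 z 5.3290813690922505
side0 beam 886 [477.9 208.9] [200.8  53.7] 87.37852478027344 z 38.15457787364903
   head 366 [480.6 209.3] [46.3 52.2] 82.0409164428711 z 72.59016350643066
   plate 573 [478.2 203.5] [147.3 157.4] 64.7203140258789 z 5.077881576784421
r1 643 [ 454.2 -113.5] [19.4 13.9] 12.143977165222168 z [132.9 135.  136.1]
r1 593 [ 502.7 -105.2] [17.8 13.9] 11.152663230895996 z [133.3 135.  136.2]
r2 6
[... 509 characters left out ...]
3 z [130.5 134.6 136.8]
scene0 48 [ 529.2 -268.5] [18.1 16.3] 11.041679382324219 z [129.6 133.7 136.3]
side0 77 [ 453.4 -111.6] [18.7 12.8] 9.12497329711914 z [130.9 133.6 136.2]
side0 77 [ 479.9 -274.6] [16.4 13.4] 8.905570983886719 z [130.5 133.4 135.8]
side0 73 [ 500.5 -104.3] [19.1 13. ] 7.254606246948242 z [130.6 134.  136.4]
side0 75 [ 528.1 -266.4] [17.  15.2] 11.77719783782959 z [130.3 133.4 135.5]
beam far [499.2 305.9  37. ] [array([-0.3, -0.3]), array([0.3, 0.4])]
head top far edge mid [487.5 230.7  54.2] [array([1.2, 1.7]), array([-1.3, -1.8])]
jar1? [ 483.1 -141.   112. ] [array([-0.2, -0.5]), array([0.1, 0.5])]
red [ 499.8 -239.5  112.2] [array([-0.1, -0.2]), array([0.1, 0.2])]
```

The bar is at (482.4, 209.3) with yaw -0.168, and the rack is at (491.9, -190.3) with yaw +0.164. Sizes and heights agree with the text across all views. The "head edge" triangulation was a mispick: the depth gives the head top at 74, against 75 expected. Before gripping I'll check the gripper body's clearance.

```bash
python3 - <<'E'
from fit import *
for c,b,zb,tags in(((482.4,209.3),-.168,110,(('scene0','scene'),('side0','side'),('b1','wrist'))),((491.9,-190.3),.164,200,(('scene0','scene'),('side0','side')))):
    for t,n in tags:
        Q=sel(t,n,c,200,zb,400)-[*c,0]; u=np.array([np.cos(b),np.sin(b)]); X=Q[:,:2]@u; Y=Q[:,:2]@[-u[1],u[0]]
        m=(abs(X)<125)&(abs(Y)<85); print(t,m.sum(), X[m][:3],Y[m][:3],Q[m,2][:3])
b=-.168; o=[np.pi,0,b+np.pi/2]
arm.move_to([482.4,209.3,130],o)
arm.servo_line([482.4,209.3,39],speed=80,stop_force=15)
print(arm.current_eef_pos(),arm.current_ft_force())
fingers.move_gripper(28); arm.wait(.3)
print(arm.current_gripper_width(),arm.current_gripper_force(),arm.current_ft_force(),arm.current_clock())
snap('scene','g1')
E
```

```text
scene0 0 [] [] []
side0 0 [] [] []
b1 83825 [-18.7 -17.5 -16.8] [37.7 38.6 38.9] [148.5 150.7 151.7]
scene0 0 [] [] []
side0 0 [] [] []
[482.7 209.4  39.4] [0.6 0.1 0.5]
32.65595206197377 29.994180500507355 [-1.2  0.7  5.2] 10.325
```

The buttons are pinched: opening is about 33 mm at 30 N. The b1 points above 110 mm are the gripper itself. Now I'll lift slowly and check.

```bash
python3 - <<'E'
from fit import *
hit=arm.servo_line([482.4,209.3,70],speed=40,stop_force=20); arm.wait(.2)
print(hit,arm.current_eef_pos(),arm.current_ft_force(),arm.current_gripper_width())
if not hit:
    arm.servo_line([482.4,209.3,215],speed=150); arm.wait(.3)
    print(arm.current_ft_force(),arm.current_moment(),arm.current_gripper_width(),arm.current_clock())
    snap('scene','l1');snap('side','l2');snap('wrist','l3')
    for t,n in(('l1','scene'),('l2','side')):
        Q=sel(t,n,(482.4,209.3),115,190,225); print(t,len(Q)); 
E
python3 -c "
import cv2,numpy as np
a=cv2.imread('pics/l1.png')[130:330,120:370];b=cv2.imread('pics/l2.png')[110:310,120:370];c=cv2.imread('pics/l3.png')
cv2.imwrite('pics/lift.png',np.vstack([cv2.resize(np.hstack([a,b]),(750,300)),cv2.resize(c[0:480],(750,300))]))"
```

```text
False [482.3 209.2  69.7] [-0.7  0.8 -3.2] 32.60164929277855
[-0.6  0.3 -2.8] [-0.1  0.1 -0. ] 32.70729438093285 12.9167
l1 1928
l2 899
```

View pics/lift.png

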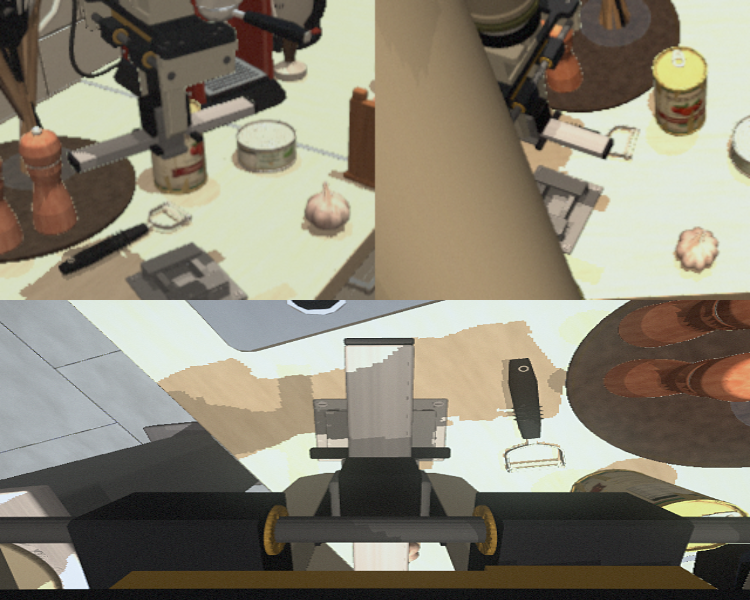

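The bar is held clear of the dock. I'll measure its pose in the hand (offset, yaw, pitch), because any slip would carry over to the placing.

```bash
python3 - <<'E'
from fit import *
f=np.load('l3.npz'); T=f['pos']; R=Ro.from_euler('xyz',f['rot']).as_matrix(); print(T,f['rot'])
# tool frame: x along beam, y across, z down; beam top expected z=30-19-12... -> tool z=-1+? 
for t,n,x0,x1 in(('l3','wrist',27,115),('l1','scene',-115,-27),('l1','scene',27,115),('l2','side',-115,-27)):
    p,d,C=load(t,n); P=(cloud(C,d)-T)@R
    m=(d>0)&(P[...,0]>x0)&(P[...,0]<x1)&(abs(P[...,1])<25)&(abs(P[...,2]+1)<9)
    Q=P[m]; e=Q[(abs(Q[:,0])>35)&(Q[:,2]<3)]
    if len(e)<30: print(t,len(e)); continue
    k=np.polyfit(e[:,0],e[:,2],1)
    xs=np.arange(-95,96,10); cen=[(x,(np.percentile(s,2)+np.percentile(s,98))/2) for x in xs if len(s:=e[abs(e[:,0]-x)<5][:,1])>15]
    print(t,len(e),'x range',np.percentile(e[:,0],[.5,99.5]),'z slope,int',k[0].round(4),k[1],'y slope,int',np.polyfit(*np.array(cen).T,1).round(3) if len(cen)>2 else '')
E
```

```text
[482.3 209.2 214.7] [-3.1  0.   1.4]
l3 9168 x range [35.4 99.3] z slope,int 0.0014 -0.1308111696168175 y slope,int [-0.  -0.1]
l1 373 x range [-100.7  -35.4] z slope,int -0.0031 -0.5738568203575943 y slope,int [-0.  -0.2]
l1 464 x range [35.6 99.4] z slope,int 0.0043 -0.6178034457796884 y slope,int [-0.   0.5]
l2 442 x range [-100.6  -35.7] z slope,int -0.0005 0.7833313782846111 y slope,int [ 0.  -0.1]
```

It is centred, aligned and level to within about 0.7 mm. Now I'll carry it over and lower it until it touches.

```bash
python3 - <<'E'
from fit import *
c=[491.9,-190.3]; o=[np.pi,0,.164+np.pi/2]
arm.move_to([*c,215],o)
arm.servo_line([*c,155],speed=100); arm.wait(.3)
print(arm.current_eef_pos(),arm.current_tool_rot(),arm.current_ft_force(),arm.current_gripper_width(),arm.current_clock())
snap('wrist','p1');snap('scene','p2');snap('side','p3')
E
python3 -c "
import cv2,numpy as np
a=cv2.imread('pics/p2.png')[100:260,290:490];b=cv2.imread('pics/p3.png')[180:340,350:550];c=cv2.imread('pics/p1.png')
cv2.imwrite('pics/place1.png',np.vstack([cv2.resize(np.hstack([a,b]),(750,300)),cv2.resize(c[0:300],(750,300))]))"
```

```text
[ 492.1 -190.3  155.5] [3.1 0.  1.7] [ 0.   0.2 -2.2] 32.659235145928164 15.6
```

View pics/place1.png

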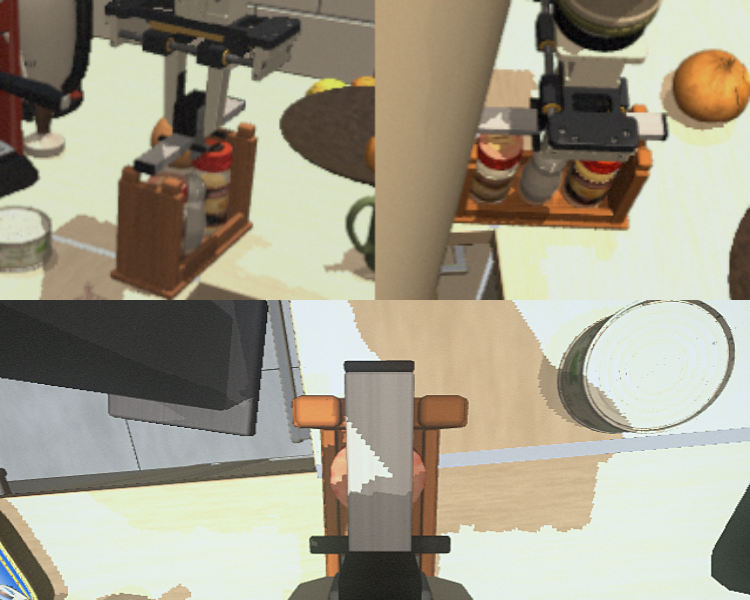

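The beam runs through the middle of the far notch: it spans columns 345-414, between prongs ending at 343 and starting at 418. I'll lower it with force sensing.

```bash
python3 - <<'E'
from fit import *
c=[491.9,-190.3]
arm.servo_line([*c,138],speed=40)
hit=arm.servo_line([*c,129],speed=12,stop_force=8)
z=arm.current_eef_pos(); print(hit,z,arm.current_ft_force(),arm.current_moment(),arm.current_clock())
snap('wrist','q1'); snap('scene','q2'); snap('side','q3')
E
python3 -c "
import cv2,numpy as np
a=cv2.imread('pics/q2.png')[100:260,290:490];b=cv2.imread('pics/q3.png')[180:340,350:550];c=cv2.imread('pics/q1.png')
cv2.imwrite('pics/place2.png',np.vstack([cv2.resize(np.hstack([a,b]),(750,300)),cv2.resize(c[0:300],(750,300))]))"
```

```text
True [ 492.  -190.3  133.3] [-1.   0.9  7.4] [ 0.   0.3 -0. ] 16.825
```

View pics/place2.png

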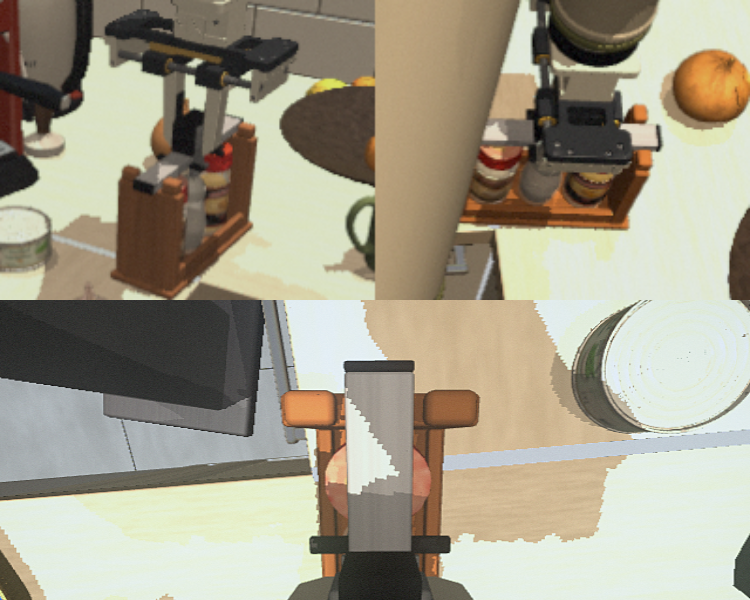

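Contact came at TCP z = 133.3, where 133 means seated, and both ends are inside their notches. I'll release, retreat straight up and verify.

```bash
python3 - <<'E'
from fit import *
fingers.move_gripper(75); arm.wait(.2); print(arm.current_ft_force())
arm.servo_line([491.9,-190.3,250],speed=120); arm.wait(.2)
arm.move_to([470,-60,300],[np.pi,0,.164+np.pi/2]); arm.wait(.4)
snap('wrist','f1');snap('scene','f2');snap('side','f3'); print(arm.current_clock())
b=.164; u=np.array([np.cos(b),np.sin(b)])
for t,n in(('f1','wrist'),('f2','scene'),('f3','side')):
    Q=sel(t,n,(491.9,-190.3),115,126,145)-[491.9,-190.3,0]
    L=np.c_[Q[:,:2]@u,Q[:,:2]@[-u[1],u[0]],Q[:,2]]; L=L[(abs(L[:,0])<14)&(abs(L[:,1])>30)]
    for s in(1,-1):
        q=L[L[:,1]*s>0]
        if len(q)>20: print(t,s,len(q),'x',np.percentile(q[:,0],[2,98]),'yend',np.percentile(abs(q[:,1]),99.5),'z',np.median(q[:,2]))
E
python3 -c "
import cv2,numpy as np
a=cv2.imread('pics/f2.png')[100:260,290:490];b=cv2.imread('pics/f3.png')[180:340,350:550]
cv2.imwrite('pics/fin.png',cv2.resize(np.hstack([a,b]),(800,320)))"
```

```text
[ 0.5 -0.3  0.9]
20.525
f1 1 1886 x [-11.8  11. ] yend 100.28948082925079 z 133.41038710357302
f1 -1 859 x [-11.2  12. ] yend 91.08236016596058 z 133.657661728701
f2 1 291 x [-12.1  11.4] yend 100.67233386926857 z 134.01217556810695
f2 -1 123 x [-12.   11.5] yend 100.49892460111663 z 133.91335107457536
f3 1 506 x [-13.2  10.9] yend 98.87321346289923 z 132.14254153493084
f3 -1 516 x [-12.8  11.8] yend 99.6691909346817 z 132.14920192957112
```

View pics/fin.png

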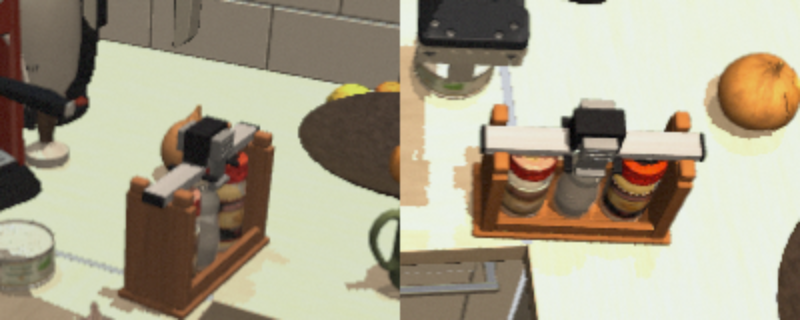

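The bar lies level and centred in both notches: its top is at 132–134 mm at both ends, and both ends sit 100 mm out from the centre. The jars and shaker are standing, and the gripper is clear.

```bash
python3 -c "
from workcell import sign_off; print(sign_off())"
```

```text
the job is handed in; nothing more can be done
None
```

The hold-down bar was freed from its dock and now rests level and centred in both rack notches, with the jars and shaker still standing; I handed the job in at about 20.5 s of the 45 s allowed.

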